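Tuck the flashing under the lapped shingle and hold it down

ROBOT

A 6-joint arm with a two-finger parallel gripper is mounted at the origin on the work surface. World frame = base frame: x ahead of the robot, y to its left, z up, the work surface at z = 0. Lengths are in m, angles in rad, forces in N, time in s.
With the tool pointing down it reaches from about 0.35 to 0.975 m from the base axis. Payload 4.9 kg.
Tool frame: the origin (TCP) lies at the very end of the fingers, on their centre line; the grasp point (between the pads) lies 19 mm behind it (ctrl.grasp_offset is the distance from the TCP to the grasp point, in m); z points along the fingers, y is the line along which they close (so a half turn about z gives the same grasp; the last joint's range is limited). The gripper opens to 85 mm and grips with 20 to 120 N. Pads are 22 mm wide; open, the fingers measure 114 mm over their backs; the gripper's body (76 mm by 85 mm) begins 54 mm behind the grasp point. The pads swing forward as they close: fully open they stand 13 mm farther back than shut.
Start: joints at [-1.238, 0.053, 1.613, -0, 1.476, -0.119], TCP at [0.273, -0.562, 0.231] pointing down, gripper open.
Joint ranges: [-3.01, 3.01], [-1.01, 2.22], [0.06, 2.58], [-1.02, 4.17], [0.09, 2.62], [-3.14, 3.14]. Speed limits (rad/s): [2.57, 2.57, 3.14, 3.14, 3.14, 3.14].

INTERFACE

Orientations are given as a rotation vector (axis times angle).
In Python, from station import ctrl, optics gives the robot as it stands.
- The arm moves only by the shell command python3 -m handwheel 'ROWS' [OPENING] [FORCE]. ROWS is JSON, a list of rows, each an object of numbers: "tx", "ty", "tz": the shift along the tool's x, y, z in mm; "roll": the turn about the tool's z in rad. A call has 1 to 12 rows; each row shifts and turns the commanded pose from where the row before left it, along the tool's axes as they then stand; what a row does not reach is not made up. A row lasts 1/12 s, in which the tool goes at most 41.7 mm and 7.16 degrees, less where a joint would pass 70% of its speed; a pose out of reach is approached as far as the arm can. A call with a gripper value outside its range is refused whole. OPENING is the finger opening in mm, from 0 to 85.4, set as the call begins (- or left out, the last holds). The fingers move at their own pace and stop on an object; FORCE is the grip in N (left out, the last holds). Time passes only in rows, so rows that do not move let the fingers close. It gives the time, the measured TCP pose, the force, the opening and the grip force at its end, in the units of the state.
- ctrl.get_obs(): the state, without advancing time (a new reading comes with each control period).
- optics.get_image(name): name is "scene" or "top" or "wrist"; returns (picture, depth): 480x640x3 uint8, red, green, blue; 480x640 float32, m along the optical axis (not along the pixel's ray), 0 where there is no reading.
- optics.camera_params(name): a dict with "mtx" (3x3 intrinsics, pixels), "extrinsics" (4x4, takes a point from camera to world coordinates); the wrist camera has in their place "tool_from_camera" (4x4, takes a point from camera to tool coordinates, whose origin is the TCP and whose axes are the flange's). Camera axes: x right, y down, z forward; pixel columns grow to the right and rows downward; lengths in m; the calibration is good to about 2 mm. A picture is of the moment at which its call begins: read the wrist's pose just before it. camera_params takes no time and is no camera call.
- ctrl.finish_job(): hands the job in; it is judged then, once.
The state is a dict: "t": time; "q": joint angles; "dq": joint speeds; "effort": joint torques, N m; "tool_pos": TCP position; "tool_rot": TCP orientation; "contact_force": force on the tool from outside, world axes, zero at the start; "wrist_torque": the same for the moment, N m; "opening": finger opening in m; "grip_force": force on a finger pad.
Only numpy, scipy, OpenCV 4.12 (cv2) and the standard library are available. Lean on these libraries where they do the work, as an engineer would, in place of code of your own. Each camera call takes 0.05 s, during which the arm holds its last target. There are 200 camera calls.

TASK

Take the large aluminium flashing by its upstand and slide its free thin edge, square and centred, about 30 mm in under the free edge of the lapped shingle on the practice roof board, without lifting the shingle. Then press the flashing down flat on the deck so that it squeezes the sprung seal bar right down, and finish while still holding it pressed there with the gripper. Leave everything else on the bench where it is.

Things in the scene. Friction and masses are not known exactly. Their poses are not given: they have to be found in the camera images.
- flashing: Aluminium flashing to fit, 0.14-0.28 kg, loose, lying on its flat leg: leg 90 (x) by 140 (y) by 4 mm thick; along its -x edge a stiff box upstand 12 mm thick (x), 140 long, rising to 39 mm above the underside. Origin: centre of the leg's underside; x points from the upstand (its mid-plane at x = -39 mm) to the free thin edge (x = +45 mm), z up.
- edge (a point): Middle of the flashing's free thin edge, at its underside (flashing frame x = +45 mm, z = 0); axes as the flashing's.
- upstand (a point): Middle of the top of the flashing's upstand (flashing frame x = -39 mm, z = 39 mm); the upstand can be pinched across its 12 mm (along x) from above. Axes as the flashing's.
- lap (a point): Point on the deck of the fixed practice roof board (flat, deck top 20 mm above the bench) straight below the middle of the shingle's free edge. x points level in under the shingle, y along its edge, z up. Plywood deck: x -130 to 190 mm, y +-105 mm. A batten under the shingle stops anything at x = 45 mm. A further course beyond x = 137 mm rises to 34 mm.
- shingle (a joint): Hinge of the wooden shingle, 10 mm thick, over x = 0 to 150, y +-95 mm of point lap; underside 13 mm, top 23 mm above the deck, open gap below its free edge at x = 0. Hinged at x = 150 mm. Radians, 0 lying down, grows as the free edge is lifted (0.04 = 6 mm). Only its own weight (0.25 kg) holds it down.
- seal (a joint): How far the black sprung seal bar is pressed down, m: 0 free, 0.0035 fully down. The bar lies in front of the shingle at x = -62 to -38, y +-60 mm of point lap and stands 4 mm proud of the deck. It takes about 4.5 N to start and 10 N to press right down: the flashing's own weight does not.
- offcut: Bystander: short aluminium angle offcut, 35 x 100 x 24 mm, not the one to fit. Origin at its underside's middle.
- screwdriver: Bystander: screwdriver lying on the bench.
- jar: Bystander: small glass screw jar, 48 mm across, 55 mm tall. Origin at its underside's middle.
- mug: Bystander: white mug, 76 mm across, 90 mm tall. Origin at its underside's middle.
- sanding_block: Bystander: cork sanding block 110 x 65 x 30 mm. Origin at its underside's middle.
- glue: Bystander: white glue bottle, 60 mm across, 160 mm tall. Origin at its underside's middle.
Mind the look-alikes: they are no part of the job. There is more than one size of the flashing; the one meant has the size given above.

How it is judged:
On the way:
1. the flashing's free edge is in under the shingle (x of edge in the frame of lap between 0.012 and 0.05 m and z of edge in the frame of lap between -0.004 and 0.011 m and y of edge in the frame of lap between -0.03 and 0.03 m), for 0.1 s.
At the end, for the whole second after the job is handed in: Gripper still on the flashing (over 3 N), seal down at least 2.5 mm; flashing at rest, flat (0.06 rad, edge within 6 mm of the deck), edge 20 to 45 mm under the shingle, centred within 15 mm, square within 0.10 rad; shingle down (under 0.02 rad) (x of edge in the frame of lap between 0.02 and 0.05 m and y of edge in the frame of lap between -0.015 and 0.015 m and angle between the x axis of edge and the x axis of lap, either way round below 0.1 rad and z of edge in the frame of lap between -0.004 and 0.006 m and angle between flashing's own z axis and vertical below 0.06 rad and value of joint seal above 0.0025 m and value of joint shingle below 0.02 rad and contact force between the fingers and flashing above 3 N and linear speed of flashing below 0.02 m/s); the arm keeps its last pose, push and grip.
It fails at once if the shingle is lifted (more than 0.04 rad, 6 mm at its free edge) (value of joint shingle above 0.04 rad).
It fails at once if a bystander is moved more than 30 mm (distance of any of offcut, screwdriver, jar, mug, sanding_block, glue from where it was at the start of the episode above 0.03 m).
It also fails if it takes over 42 s, if anything falls off the work surface, if the arm or the gripper's body presses on something with over 40 N, if the wrist force passes 120 N, or if a joint passes its speed limit or range.

## Working session

There is one attempt and no reset: what is moved stays moved. The work goes in short steps, Python scripts to look and compute and a shell command to move; the robot and the scene stay as the last step left them, time stands still between calls to the robot, and variables do not carry over. Pictures are saved under pics/ and viewed, at most 10 in all, crops included, and the job is handed in when it is done.

```bash
mkdir -p pics; ls; python3 - <<'E'
from station import ctrl, optics
import cv2,numpy as np
o=ctrl.get_obs();print({k:np.round(v,3) for k,v in o.items()},ctrl.grasp_offset)
for n in ("scene","top"):
    im,d=optics.get_image(n); cv2.imwrite(f"pics/{n}0.png",im[:,:,::-1]); np.save(f"pics/{n}0.npy",d)
    p=optics.camera_params(n);print(n,np.round(p["mtx"],1).tolist(),np.round(p["extrinsics"],3).tolist())
E
```

```text
pics
{'t': np.float64(0.0), 'q': array([-1.238,  0.053,  1.614,  0.   ,  1.476, -0.119]), 'dq': array([ 0.001,  0.001,  0.001,  0.001,  0.002, -0.   ]), 'effort': array([ 0.0000e+00, -3.9367e+01, -3.7018e+01, -0.0000e+00,  7.0000e-03,
        0.0000e+00]), 'tool_pos': array([ 0.273, -0.562,  0.23 ]), 'tool_rot': array([-3.06 , -0.703,  0.   ]), 'contact_force': array([-0.129, -0.403, -0.811]), 'wrist_torque': array([-0.026, -0.001, -0.014]), 'grip_force': np.float64(0.0), 'opening': np.float64(0.085)} 0.0187
scene [[562.0, 0.0, 325.4], [0.0, 562.0, 242.6], [0.0, 0.0, 1.0]] [[-0.277, 0.643, -0.714, 1.631], [0.961, 0.192, -0.199, 0.313], [0.009, -0.741, -0.671, 1.069], [0.0, 0.0, 0.0, 1.0]]
top [[502.1, 0.0, 312.9], [0.0, 502.1, 237.7], [0.0, 0.0, 1.0]] [[-0.014, -0.992, 0.127, 0.383], [-1.0, 0.013, -0.008, 0.018], [0.006, -0.127, -0.992, 1.544], [0.0, 0.0, 0.0, 1.0]]
```

View pics/top0.png

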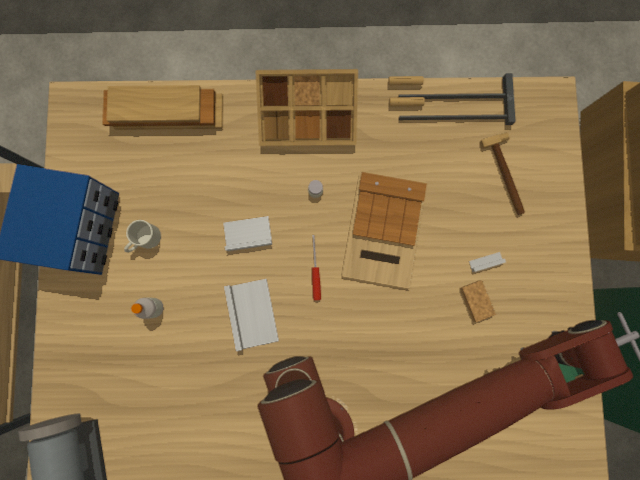

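View pics/scene0.png

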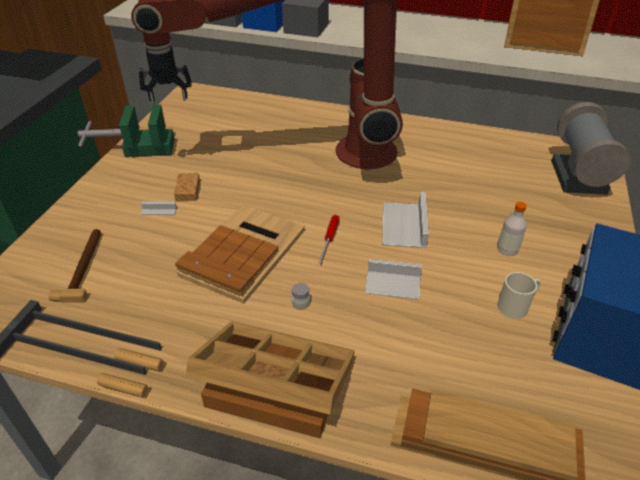

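The top view has two white flashings: the large one at (251,314), with its upstand on the left at x≈235, and a smaller one at (248,234). The offcut is at (487,262). The board's seal bar is at (380,257) and the shingle's free edge runs near (385,242). In the scene view the large one is at (405,222), the small one at (393,280) and the offcut at (158,208). I'll measure these and check the choice in a close crop.

```bash
cat > h.py <<'E'
from station import ctrl, optics
import cv2,numpy as np
from scipy.spatial.transform import Rotation as R
def cam(n):
    p=optics.camera_params(n);K=p["mtx"]
    if n!="wrist": return K,np.array(p["extrinsics"])
    o=ctrl.get_obs();T=np.eye(4);T[:3,:3]=R.from_rotvec(o["tool_rot"]).as_matrix();T[:3,3]=o["tool_pos"]
    return K,T@np.array(p["tool_from_camera"])
def rays(uv,K,E):
    uv=np.asarray(uv,float).reshape(-1,2)
    d=np.c_[uv,np.ones(len(uv))]@np.linalg.inv(K).T
    return E[:3,3],d@E[:3,:3].T
def plane(uv,K,E,z):
    c,d=rays(uv,K,E); return c+d*((z-c[2])/d[:,2])[:,None]
def cloud(d,K,E):
    v,u=np.mgrid[:480,:640]; c,r=rays(np.c_[u.ravel(),v.ravel()],K,E)
    P=c+r*d.reshape(-1,1); P[d.ravel()==0]=np.nan; return P.reshape(480,640,3)
def rect(P):
    (c,s,a)=cv2.minAreaRect((P[:,:2]*1000).astype(np.float32)); return np.round(c,1),np.round(s,1),round(a,1),np.round(cv2.boxPoints((c,s,a)),1).tolist()
E
python3 - <<'E'
from h import *
rois={"top":dict(big=(215,270,285,360),small=(215,210,280,260),off=(465,245,510,275),seal=(350,240,410,270)),
"scene":dict(big=(375,185,435,255),small=(355,250,430,305),off=(135,195,180,220),seal=(230,215,290,245))}
for n in ("top","scene"):
    im=cv2.imread(f"pics/{n}0.png");d=np.load(f"pics/{n}0.npy");K,E=cam(n);P=cloud(d,K,E)
    hsv=cv2.cvtColor(im,cv2.COLOR_BGR2HSV)
    for k,(a,b,c,e) in rois[n].items():
        m=(hsv[...,1]<60)&(hsv[...,2]>110) if k!="seal" else hsv[...,2]<60
        q=np.zeros_like(m);q[b:e,a:c]=m[b:e,a:c]
        l,lab,st,_=cv2.connectedComponentsWithStats(q.astype(np.uint8)); 
        i=1+np.argmax(st[1:,4]);q=lab==i
        pts=P[q];pts=pts[~np.isnan(pts[:,2])]
        print(n,k,len(pts),"z pct",np.round(np.percentile(pts[:,2],[5,50,95])*1000,1))
        print("  ",rect(pts))
        if k in("big","small"):
            lo=np.median(pts[:,2]); hi=pts[pts[:,2]>lo+.022]
            print("  top of upstand",len(hi),np.round(np.percentile(hi[:,2],95)*1000,1),rect(hi[hi[:,2]>np.percentile(hi[:,2],95)-.006]))
    # shingle and deck heights
    for nm,(a,b,c,e) in {"top":dict(shing=(370,210,405,232),deck=(360,268,400,280)),"scene":dict(shing=(215,245,240,265),deck=(275,222,290,232))}[n].items():
        print(n,nm,np.round(np.nanpercentile(P[b:e,a:c,2],[5,50,95])*1000,1))
im=cv2.imread("pics/top0.png")
a=cv2.resize(im[265:365,205:300],None,fx=4,fy=4,interpolation=3);b=cv2.resize(im[170:290,340:430],(300,400),interpolation=3)
cv2.imwrite("pics/crop1.png",np.hstack([a,b]))
E
```

```text
top big 2735 z pct [ 1.4  7.9 56.6]
   (array([349.4, 193.8]), array([195.8, 125.2]), 11.0, [[241.3000030517578, 236.5], [265.29998779296875, 113.5999984741211], [457.5, 151.10000610351562], [433.5, 274.0]])
  top of upstand 412 60.1 (array([341.3, 245.7]), array([190.3,  16.9]), 10.8, [[246.1999969482422, 236.10000610351562], [249.39999389648438, 219.5], [436.29998779296875, 255.1999969482422], [433.1000061035156, 271.79998779296875]])
top small 1285 z pct [ 0.4  6.7 41.4]
   (array([596.8, 208.5]), array([ 90.5, 141.2]), 7.7, [[542.5, 272.3999938964844], [561.4000244140625, 132.5], [651.0999755859375, 144.6999969482422], [632.0999755859375, 284.6000061035156]])
  top of upstand 205 45.6 (array([558.3, 203.7]), array([ 12.7, 137.4]), 7.8, [[542.7000122070312, 270.8999938964844], [561.4000244140625, 134.8000030517578], [574.0, 136.5], [555.2000122070312, 272.6000061035156]])
top off 389 z pct [-0.   8.3 29.5]
   (array([ 497.9, -524.8]), array([ 37., 104.]), 15.8, [[465.8999938964844, -479.8999938964844], [494.29998779296875, -579.9000244140625], [529.9000244140625, -569.799987792968
[... 1117 characters left out ...]
[[542.9000244140625, 270.6000061035156], [561.5999755859375, 135.0], [580.4000244140625, 137.60000610351562], [561.7000122070312, 273.20001220703125]])
scene off 428 z pct [-0.3  7.6 25. ]
   (array([ 503.7, -524.3]), array([ 43.3, 101.1]), 15.1, [[469.70001220703125, -481.1000061035156], [496.0, -578.7000122070312], [537.7999877929688, -567.4000244140625], [511.5, -469.8999938964844]])
scene seal 181 z pct [19.7 23.8 27.2]
   (array([ 522.3, -194.3]), array([116.9,  25.6]), 78.7, [[498.29998779296875, -249.10000610351562], [523.4000244140625, -254.10000610351562], [546.4000244140625, -139.5], [521.2999877929688, -134.39999389648438]])
scene shing [39.3 42.7 47.5]
scene deck [15.3 19.8 24.1]
```

View pics/crop1.png

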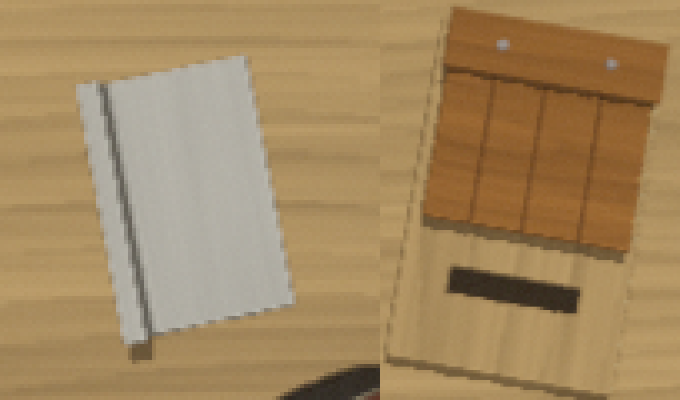

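The crop shows a white angle with its upstand on the left, next to the board with its dark seal and the shingle's free edge. That angle measures 124 x 193 mm with the upstand about 55 mm high, so it is the oversized look-alike. The one at top pixel (248,234) measures 90 x 141 mm with an upstand of about 40 mm, which matches the description. I choose that one; its upstand is on the robot side and its x axis is about +7.7° in the world. I'll go over the board first, then to the flashing.

```bash
python3 -m handwheel '[{"roll":-0.116},{"roll":-0.116},{"roll":-0.116},{"roll":-0.116},{"roll":-0.116},{"roll":-0.116},{"roll":-0.116},{"roll":-0.116}]'
python3 -m handwheel '[{"tx":34,"ty":14,"tz":-5},{"tx":34,"ty":14,"tz":-5},{"tx":34,"ty":14,"tz":-5},{"tx":34,"ty":14,"tz":-5},{"tx":34,"ty":14,"tz":-5},{"tx":34,"ty":14,"tz":-5},{"tx":34,"ty":14,"tz":-5},{"tx":34,"ty":14,"tz":-5},{"tx":34,"ty":14,"tz":-5},{"tx":34,"ty":14,"tz":-5},{"tx":34,"ty":14,"tz":-5},{"tx":34,"ty":14,"tz":-5}]'
python3 -m handwheel '[{},{},{}]'
python3 - <<'E'
from h import *
K,E=cam("wrist");o=ctrl.get_obs();print(np.round(o["tool_pos"],4),np.round(R.from_rotvec(o["tool_rot"]).as_matrix(),3).tolist())
im,d=optics.get_image("wrist");cv2.imwrite("pics/w1.png",im[:,:,::-1]);np.savez("pics/w1.npz",d=d,K=K,E=E)
print(np.round(optics.camera_params("wrist")["tool_from_camera"],3).tolist())
E
```

```text
[ 0.2727 -0.5618  0.2302] [[0.9, 0.437, -0.001], [0.437, -0.9, 0.002], [0.0, -0.002, -1.0]]
[[0.0, -0.957, -0.291, 0.074], [1.0, 0.0, -0.0, -0.001], [0.0, -0.291, 0.957, -0.143], [0.0, 0.0, 0.0, 1.0]]$[0]: bad value
$[0]: bad value
$[0]: bad value
```

View pics/w1.png

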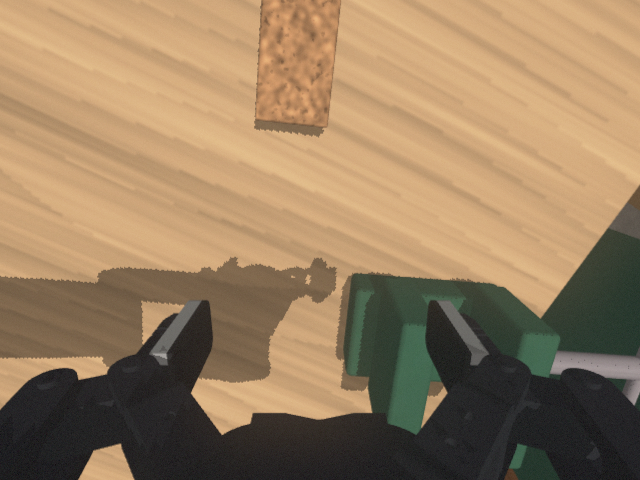

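The wrist view still shows the start place: the cork block at the top (295,60), the vice at (440,330) and the fingers at the bottom. The rows were refused, so I'll give every key, and rise clear of the vice first.

```bash
python3 -m handwheel '[{"tx":0,"ty":0,"tz":-30,"roll":0},{"tx":0,"ty":0,"tz":-30,"roll":0},{"tx":0,"ty":0,"tz":0,"roll":-0.116},{"tx":0,"ty":0,"tz":0,"roll":-0.116},{"tx":0,"ty":0,"tz":0,"roll":-0.116},{"tx":0,"ty":0,"tz":0,"roll":-0.116},{"tx":0,"ty":0,"tz":0,"roll":-0.116},{"tx":0,"ty":0,"tz":0,"roll":-0.116},{"tx":0,"ty":0,"tz":0,"roll":-0.116},{"tx":0,"ty":0,"tz":0,"roll":-0.116}]' && 
python3 -m handwheel '[{"tx":34,"ty":14,"tz":0,"roll":0},{"tx":34,"ty":14,"tz":0,"roll":0},{"tx":34,"ty":14,"tz":0,"roll":0},{"tx":34,"ty":14,"tz":0,"roll":0},{"tx":34,"ty":14,"tz":0,"roll":0},{"tx":34,"ty":14,"tz":0,"roll":0},{"tx":34,"ty":14,"tz":0,"roll":0},{"tx":34,"ty":14,"tz":0,"roll":0},{"tx":34,"ty":14,"tz":0,"roll":0},{"tx":0,"ty":0,"tz":0,"roll":0},{"tx":0,"ty":0,"tz":0,"roll":0},{"tx":0,"ty":0,"tz":0,"roll":0}]' &&
python3 - <<'E'
from h import *
K,E=cam("wrist");o=ctrl.get_obs();print(o["t"],np.round(o["tool_pos"],4),np.round(R.from_rotvec(o["tool_rot"]).as_matrix(),3).tolist())
im,d=optics.get_image("wrist");cv2.imwrite("pics/w2.png",im[:,:,::-1]);np.savez("pics/w2.npz",d=d,K=K,E=E)
E
```

```text
t: 0.98
tool_pos: [0.2728, -0.5621, 0.2908]
tool_rot: [-2.417, -2.006, -0.001]
contact_force: [0.6, -0.3, 0.2]
opening: 0.0855
grip_force: 0.0
t: 1.98
tool_pos: [0.4544, -0.2859, 0.291]
tool_rot: [-2.423, -2.0, 0.001]
contact_force: [0.5, -0.1, -0.0]
opening: 0.0855
grip_force: 0.0
1.9833 [ 0.4544 -0.2859  0.291 ] [[0.19, 0.982, -0.001], [0.982, -0.19, -0.0], [-0.0, -0.001, -1.0]]
```

View pics/w2.png

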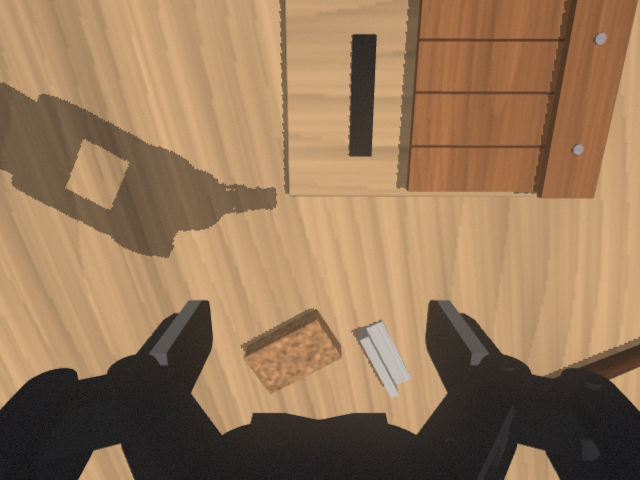

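The wrist view over the board: seal bar at (363,95), shingle free edge along the column near 412, deck edges at x≈287 and y≈192. I'll take a second wrist place and measure from both.

```bash

python3 -m handwheel '[{"tx":30,"ty":10,"tz":0,"roll":0},{"tx":30,"ty":10,"tz":0,"roll":0},{"tx":0,"ty":0,"tz":0,"roll":0},{"tx":0,"ty":0,"tz":0,"roll":0}]' >/dev/null &&
python3 - <<'E'
from h import *
K,E=cam("wrist")
im,d=optics.get_image("wrist");cv2.imwrite("pics/w3.png",im[:,:,::-1]);np.savez("pics/w3.npz",d=d,K=K,E=E)
S=[]
for n in("w2","w3"):
    f=np.load(f"pics/{n}.npz");K,E=f["K"],f["E"];im=cv2.imread(f"pics/{n}.png");hsv=cv2.cvtColor(im,cv2.COLOR_BGR2HSV)
    m=(hsv[...,2]<60).astype(np.uint8);m[300:]=0
    l,lab,st,cen=cv2.connectedComponentsWithStats(m);
    i=max(range(1,l),key=lambda j:st[j,4]);print(n,st[i],cen[i].round(1))
    P=cloud(f["d"],K,E);print(" seal z",np.nanmedian(P[lab==i][:,2]).round(4))
    v,u=np.nonzero(lab==i);Q=plane(np.c_[u,v],K,E,.024);print(" seal",rect(Q));S.append((cen[i],K,E))
    # shingle: saturated reddish brown, with depth height>.035
    g=(P[...,2]>.033)&(hsv[...,1]>100)&(hsv[...,0]<13)
    g[300:]=0;g=cv2.morphologyEx(g.astype(np.uint8),cv2.MORPH_OPEN,np.ones((5,5)))
    print(" shingle z",np.nanmedian(P[g>0][:,2]).round(4))
    rows=[r for r in range(5,300) if g[r].sum()>80]; ed=np.array([[np.nonzero(g[r])[0][0],r] for r in rows],float)
    L=cv2.fitLine(ed[5:-8].astype(np.float32),cv2.DIST_HUBER,0,.01,.01).ravel()
    e=plane([L[2:]+L[:2]*t for t in(-60,60)],K,E,.043);dv=e[1]-e[0]
    print(" edge px",ed[10],ed[-15],"pts",e[:,:2].round(4).tolist(),"lap x angle",np.degrees(np.arctan2(dv[1],dv[0]))%180-90)
(c1,K1,E1),(c2,K2,E2)=S
M=[]
for c,K,E in S: M.append(K@np.linalg.inv(E)[:3])
X=cv2.triangulatePoints(M[0],M[1],c1.reshape(2,1),c2.reshape(2,1)).ravel();print("seal triang",(X[:3]/X[3]).round(4))
print(ctrl.get_obs()["tool_pos"])
E
```

```text
w2 [ 351   35   25   89 1731] [362.7  73.4]
 seal z 0.0247
 seal (array([ 520.9, -178.3]), array([84.2, 23.1]), 78.9, [[501.3999938964844, -217.39999389648438], [524.0999755859375, -221.8000030517578], [540.2999877929688, -139.1999969482422], [517.5999755859375, -134.6999969482422]])
 shingle z 0.044Traceback (most recent call last):
  File "<stdin>", line 17, in <module>
cv2.error: OpenCV(4.12.0) /io/opencv/modules/imgproc/src/linefit.cpp:618: error: (-215:Assertion failed) npoints2 >= 0 || npoints3 >= 0 in function 'fitLine'
```

```bash

python3 - <<'E'
from h import *
S=[]
for n in("w2","w3"):
    f=np.load(f"pics/{n}.npz");K,E=f["K"],f["E"];im=cv2.imread(f"pics/{n}.png");hsv=cv2.cvtColor(im,cv2.COLOR_BGR2HSV)
    m=cv2.morphologyEx((hsv[...,2]<75).astype(np.uint8),cv2.MORPH_CLOSE,np.ones((5,5)));m[280:]=0
    l,lab,st,cen=cv2.connectedComponentsWithStats(m)
    i=max(range(1,l),key=lambda j:st[j,4]);print(n,st[i],cen[i].round(1))
    P=cloud(f["d"],K,E);print(" seal z",np.nanmedian(P[lab==i][:,2]).round(4))
    v,u=np.nonzero(lab==i);print(" seal",rect(plane(np.c_[u,v],K,E,.024)));S.append((cen[i],K@np.linalg.inv(E)[:3]))
    z=cv2.medianBlur(np.nan_to_num(P[...,2]).astype(np.float32),5)
    g=z>.034; g[300:]=0; g[:5]=0
    g=cv2.morphologyEx(g.astype(np.uint8),cv2.MORPH_OPEN,np.ones((9,9)))
    l2,lb,st2,_=cv2.connectedComponentsWithStats(g);j=1+np.argmax(st2[1:,4]);g=lb==j
    print(" shingle",st2[j],"z",np.median(P[g][:,2]).round(4))
    ed=np.array([[np.nonzero(g[r])[0][0],r] for r in range(480) if g[r].sum()>80],np.float32)
    L=cv2.fitLine(ed[8:-12],cv2.DIST_HUBER,0,.01,.01).ravel()
    e=plane([L[2:4]+L[:2]*t for t in(-60,60)],K,E,.043);dv=e[1]-e[0]
    print(" edge px",ed[10],ed[-15],"pts",e[:,:2].round(4).tolist(),"lap x angle",(np.degrees(np.arctan2(dv[1],dv[0]))%180-90).round(2))
X=cv2.triangulatePoints(S[0][1],S[1][1],S[0][0].reshape(2,1),S[1][0].reshape(2,1)).ravel();print("seal triang",(X[:3]/X[3]).round(4))
print(ctrl.get_obs()["tool_pos"].round(4))
E
```

```text
w2 [ 350   35   26  121 2713] [362.   93.7]
 seal z 0.0246
 seal (array([ 517.5, -194.7]), array([117.7,  23.8]), 78.8, [[494.29998779296875, -250.10000610351562], [517.7000122070312, -254.8000030517578], [540.5999755859375, -139.3000030517578], [517.2000122070312, -134.60000610351562]])
 shingle [  407     5   228   194 38436] z nan
 edge px [419.  15.] [407. 177.] pts [[0.5542, -0.261], [0.5757, -0.1511]] lap x angle -11.05
w3 [ 331   98   23  111 2303] [341.9 152. ]
 seal z 0.0246
 seal (array([ 517.7, -194.2]), array([117.8,  23.2]), 78.9, [[495.0, -249.8000030517578], [517.7000122070312, -254.3000030517578], [540.5, -138.60000610351562], [517.7000122070312, -134.1999969482422]])
 shingle [  385    51   218   202 36970] z nan
 edge px [395.  69.] [385. 230.] pts [[0.5551, -0.2587], [0.5784, -0.1392]] lap x angle -11.05
seal triang [ 0.5186 -0.1908  0.0225]
[ 0.4852 -0.2317  0.2912]
```

Lap is at about (0.5667, -0.204), yaw -11.05°, seal top about 24 mm and shingle top about 43 mm. Now over to the flashing.

```bash

python3 -m handwheel '[{"tx":36.5,"ty":2,"tz":0,"roll":0},{"tx":36.5,"ty":2,"tz":0,"roll":0},{"tx":36.5,"ty":2,"tz":0,"roll":0},{"tx":36.5,"ty":2,"tz":0,"roll":0},{"tx":36.5,"ty":2,"tz":0,"roll":0},{"tx":36.5,"ty":2,"tz":0,"roll":0},{"tx":36.5,"ty":2,"tz":0,"roll":0},{"tx":36.5,"ty":2,"tz":0,"roll":0},{"tx":36.5,"ty":2,"tz":0,"roll":0},{"tx":36.5,"ty":2,"tz":0,"roll":0},{"tx":36.5,"ty":2,"tz":0,"roll":0}]' 45 60 >/dev/null &&
python3 -m handwheel '[{"tx":0,"ty":0,"tz":0,"roll":-0.109},{"tx":0,"ty":0,"tz":0,"roll":-0.109},{"tx":0,"ty":0,"tz":0,"roll":-0.109},{"tx":0,"ty":0,"tz":0,"roll":0},{"tx":0,"ty":0,"tz":0,"roll":0}]' &&
python3 - <<'E'
from h import *
K,E=cam("wrist");o=ctrl.get_obs();Rm=R.from_rotvec(o["tool_rot"]).as_matrix();print(o["tool_pos"].round(4),Rm.round(3).tolist())
im,d=optics.get_image("wrist");cv2.imwrite("pics/w4.png",im[:,:,::-1]);np.savez("pics/w4.npz",d=d,K=K,E=E)
hsv=cv2.cvtColor(im,cv2.COLOR_RGB2HSV);m=((hsv[...,1]<50)&(hsv[...,2]>110)).astype(np.uint8);m[300:]=0
l,lab,st,c=cv2.connectedComponentsWithStats(m);i=1+np.argmax(st[1:,4]);g=lab==i;print(st[i])
P=cloud(d,K,E);q=P[g];q=q[~np.isnan(q[:,2])];print(rect(q));lo=np.median(q[:,2]);print("leg z",lo)
z=cv2.medianBlur(np.nan_to_num(P[...,2]).astype(np.float32),5)
t=g&(z>.03);tz=np.median(z[t]);print("top z",tz);v,u=np.nonzero(t);print("upstand",rect(plane(np.c_[u,v],K,E,.039)))
v,u=np.nonzero(g&(z<.012));print("leg@4mm",rect(plane(np.c_[u,v],K,E,.004)))
E
```

```text
t: 3.75
tool_pos: [0.584, 0.1579, 0.2912]
tool_rot: [2.071, 2.362, -0.001]
contact_force: [-0.9, 0.2, -0.1]
opening: 0.045
grip_force: 0.0
[0.584  0.1579 0.2912] [[-0.131, 0.991, -0.0], [0.991, 0.131, -0.0], [-0.0, -0.0, -1.0]]
[    0    60   211   132 19950]
(array([345.2, 197.9]), array([204. , 132.5]), 11.2, [[232.3000030517578, 243.10000610351562], [258.0, 113.0999984741211], [458.20001220703125, 152.6999969482422], [432.5, 282.6000061035156]])
leg z 0.006205059918602401
top z 0.053820614
upstand (array([344.5, 249.3]), array([190.2,  19. ]), 10.4, [[249.3000030517578, 241.39999389648438], [252.6999969482422, 222.6999969482422], [439.79998779296875, 257.1000061035156], [436.29998779296875, 275.79998779296875]])
leg@4mm (array([346.4, 197.6]), array([201.2, 131.7]), 11.1, [[235.0, 242.89999389648438], [260.3999938964844, 113.5999984741211], [457.79998779296875, 152.39999389648438], [432.3999938964844, 281.6000061035156]])
```

View pics/w4.png

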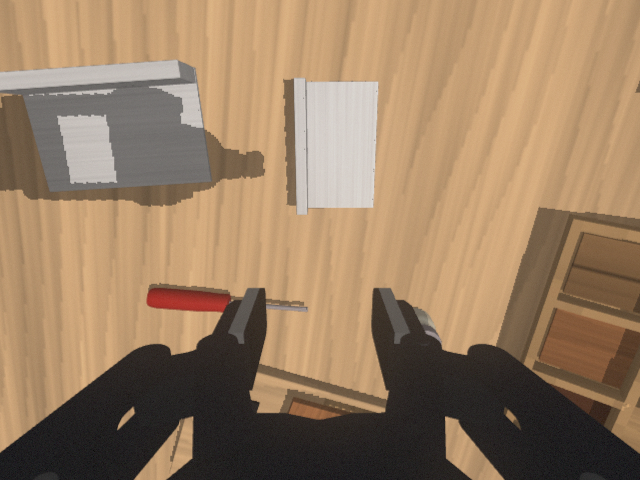

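The wrist view shows the chosen flashing at (335,145) with its upstand top along column ~300. The oversized one is at (110,130), and the mask took that one. I'll restrict the mask to the right one, with a second wrist place for height.

```bash

python3 -m handwheel '[{"tx":20,"ty":-12,"tz":30,"roll":0},{"tx":0,"ty":0,"tz":0,"roll":0},{"tx":0,"ty":0,"tz":0,"roll":0},{"tx":0,"ty":0,"tz":0,"roll":0}]' >/dev/null &&
python3 - <<'E'
from h import *
K,E=cam("wrist");o=ctrl.get_obs()
im,d=optics.get_image("wrist");cv2.imwrite("pics/w5.png",im[:,:,::-1]);np.savez("pics/w5.npz",d=d,K=K,E=E)
S=[]
for n in("w4","w5"):
    f=np.load(f"pics/{n}.npz");K,E,d=f["K"],f["E"],f["d"];im=cv2.imread(f"pics/{n}.png");hsv=cv2.cvtColor(im,cv2.COLOR_BGR2HSV)
    m=((hsv[...,1]<50)&(hsv[...,2]>110)).astype(np.uint8);m[270:]=0;m[:,:250]=0;m[:,480:]=0
    l,lab,st,c=cv2.connectedComponentsWithStats(m);i=1+np.argmax(st[1:,4]);g=lab==i;print(n,st[i])
    P=cloud(d,K,E);z=cv2.medianBlur(np.nan_to_num(P[...,2]).astype(np.float32),5)
    t=g&(z>.025);print("top z",np.median(z[t]),"leg z",np.median(z[g&(z<.012)]))
    v,u=np.nonzero(t);print("upstand",rect(plane(np.c_[u,v],K,E,.039)));S.append((np.array([u.mean(),v.mean()]),K@np.linalg.inv(E)[:3]))
    v,u=np.nonzero(g&(z<.012));print("leg@4mm",rect(plane(np.c_[u,v],K,E,.004)))
X=cv2.triangulatePoints(S[0][1],S[1][1],S[0][0].reshape(2,1),S[1][0].reshape(2,1)).ravel();print("top triang",(X[:3]/X[3]).round(4))
print(o["tool_pos"].round(4),o["t"])
E
```

```text
w4 [  294    78    84   137 10313]
top z 0.03945572 leg z 0.004646018
upstand (array([558.4, 204.5]), array([ 12.3, 138.9]), 7.8, [[542.9000244140625, 272.5], [561.7000122070312, 134.8000030517578], [573.7999877929688, 136.5], [555.0999755859375, 274.1000061035156]])
leg@4mm (array([596.6, 207.4]), array([ 91.1, 151.3]), 7.8, [[541.2000122070312, 276.20001220703125], [561.7000122070312, 126.30000305175781], [651.9000244140625, 138.60000610351562], [631.5, 288.5]])
w5 [  305    98    89   143 11140]
top z 0.03943846 leg z 0.004626549
upstand (array([558. , 204.5]), array([ 11.7, 139.2]), 7.6, [[542.9000244140625, 272.70001220703125], [561.5, 134.6999969482422], [573.0999755859375, 136.3000030517578], [554.5, 274.29998779296875]])
leg@4mm (array([597.1, 205.4]), array([ 90.4, 152.6]), 7.8, [[542.0, 274.79998779296875], [562.7999877929688, 123.69999694824219], [652.2999877929688, 136.0], [631.5, 287.20001220703125]])
top triang [0.5574 0.2088 0.0276]
[0.5693 0.177  0.2618] 4.1333
```

```bash

python3 -m handwheel '[{"tx":14.4,"ty":-3.7,"tz":20,"roll":0},{"tx":14.3,"ty":-3.7,"tz":30,"roll":0},{"tx":0,"ty":0,"tz":35,"roll":0},{"tx":0,"ty":0,"tz":35,"roll":0},{"tx":0,"ty":0,"tz":35,"roll":0},{"tx":0,"ty":0,"tz":30,"roll":0},{"tx":0,"ty":0,"tz":25,"roll":0},{"tx":0,"ty":0,"tz":20,"roll":0},{"tx":0,"ty":0,"tz":12,"roll":0},{"tx":0,"ty":0,"tz":7,"roll":0},{"tx":0,"ty":0,"tz":0,"roll":0}]' && python3 -m handwheel '[{"tx":0,"ty":0,"tz":0,"roll":0},{"tx":0,"ty":0,"tz":0,"roll":0},{"tx":0,"ty":0,"tz":0,"roll":0},{"tx":0,"ty":0,"tz":0,"roll":0},{"tx":0,"ty":0,"tz":0,"roll":0},{"tx":0,"ty":0,"tz":0,"roll":0},{"tx":0,"ty":0,"tz":0,"roll":0},{"tx":0,"ty":0,"tz":0,"roll":0}]' 5 90
```

```text
t: 5.1
tool_pos: [0.5579, 0.2047, 0.0118]
tool_rot: [-2.066, -2.366, 0.001]
contact_force: [0.3, 0.6, -0.5]
opening: 0.0446
grip_force: 0.0
t: 5.77
tool_pos: [0.5593, 0.2054, 0.0146]
tool_rot: [2.064, 2.366, 0.004]
contact_force: [-0.6, -1.0, 5.9]
opening: 0.0103
grip_force: 89.3
```

Gripped, 89 N on 12 mm. Lift and check how it hangs.

```bash

python3 -m handwheel '[{"tx":0,"ty":0,"tz":-5,"roll":0},{"tx":0,"ty":0,"tz":-10,"roll":0},{"tx":0,"ty":0,"tz":-15,"roll":0},{"tx":0,"ty":0,"tz":-20,"roll":0},{"tx":0,"ty":0,"tz":-20,"roll":0},{"tx":0,"ty":0,"tz":-15,"roll":0},{"tx":0,"ty":0,"tz":-10,"roll":0},{"tx":0,"ty":0,"tz":-5,"roll":0},{"tx":0,"ty":0,"tz":0,"roll":0},{"tx":0,"ty":0,"tz":0,"roll":0}]' && python3 - <<'E'
from h import *
K,E=cam("wrist");im,d=optics.get_image("wrist");cv2.imwrite("pics/w6.png",im[:,:,::-1]);np.savez("pics/w6.npz",d=d,K=K,E=E)
o=ctrl.get_obs();print(o["tool_pos"],R.from_rotvec(o["tool_rot"]).as_matrix().round(4).tolist())
E
```

```text
t: 6.6
tool_pos: [0.5572, 0.2049, 0.1117]
tool_rot: [-2.065, -2.367, 0.001]
contact_force: [0.5, 0.0, -2.6]
opening: 0.0104
grip_force: 88.3
[0.5568025  0.20480962 0.11102497] [[-0.1356, 0.9908, -0.0021], [0.9908, 0.1356, -0.0005], [-0.0002, -0.0022, -1.0]]
```

View pics/w6.png

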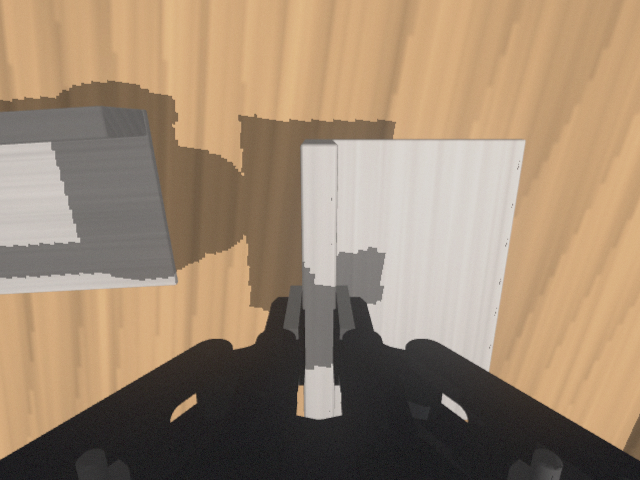

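The flashing is held: upstand between the fingers at (318,300), level leg to its right, free edge along the column near 510. I'll measure the tilt and where it sits in the tool frame.

```bash
cat > held.py <<'E'
from h import *
import sys
f=np.load(sys.argv[1]+".npz");K,E,d=f["K"],f["E"],f["d"];im=cv2.imread(sys.argv[1]+".png");hsv=cv2.cvtColor(im,cv2.COLOR_BGR2HSV)
Tc=np.array(optics.camera_params("wrist")["tool_from_camera"]);P=cloud(d,K,Tc)
g=((hsv[...,1]<45)&(hsv[...,2]>90)).astype(np.uint8);g[:,:296]=0;g[370:]=0
l,lab,st,c=cv2.connectedComponentsWithStats(g);i=1+np.argmax(st[1:,4]);g=lab==i;print(st[i])
leg=g.copy();leg[:,:345]=False;leg=cv2.erode(leg.astype(np.uint8),np.ones((9,9)))>0
q=P[leg];q=q[~np.isnan(q[:,2])]
A=np.c_[q[:,:2],np.ones(len(q))];a=np.linalg.lstsq(A,q[:,2],rcond=None)[0]
for _ in range(2):
    r=q[:,2]-A@a;k=abs(r)<2*r.std();a=np.linalg.lstsq(A[k],q[k,2],rcond=None)[0]
print("leg top plane z=ax+by+c (tool)",a.round(4),"std",r.std().round(4))
def lineat(mask,axis,rng,last):
    e=[]
    for k in range(*rng):
        s=np.nonzero(mask[k] if axis==0 else mask[:,k])[0]
        if len(s)>20: e.append([s[-1 if last else 0],k] if axis==0 else [k,s[0]])
    e=np.array(e,np.float32);L=cv2.fitLine(e,cv2.DIST_HUBER,0,.01,.01).ravel()
    c,r=rays([L[2:4]-L[:2]*50,L[2:4]+L[:2]*50],K,Tc)
    s=(a[2]+a[0]*c[0]+a[1]*c[1]-c[2])/(r[:,2]-a[0]*r[:,0]-a[1]*r[:,1]);return (c+r*s[:,None])*1000
print("free edge (tool mm)",lineat(g,0,(150,320),True).round(1).tolist())
print("end edge (tool mm)",lineat(g,1,(350,500),False).round(1).tolist())
t=g.copy();t[:,345:]=False;z=P[...,2];t=t&(z<a[2]-.02);print("upstand top z",np.nanmedian(z[t]).round(4))
E
python3 held.py pics/w6
```

```text
[  296   139   229   231 42570]
leg top plane z=ax+by+c (tool) [-0.0003  0.0013  0.0101] std 0.0006
free edge (tool mm) [[5.5, 83.0, 10.2], [50.6, 83.0, 10.2]]
end edge (tool mm) [[69.1, 29.9, 10.1], [68.8, 70.4, 10.2]]
upstand top z -0.0249
```

```bash

python3 -m handwheel '[{"tx":-15,"ty":-6,"tz":-10,"roll":0},{"tx":-25,"ty":-10,"tz":-10,"roll":0},{"tx":-35,"ty":-14,"tz":0,"roll":0},{"tx":-37,"ty":-15,"tz":0,"roll":0},{"tx":-37,"ty":-15,"tz":0,"roll":0},{"tx":-37,"ty":-15,"tz":0,"roll":0},{"tx":-37,"ty":-15,"tz":0,"roll":0},{"tx":-37,"ty":-15,"tz":0,"roll":0},{"tx":-37,"ty":-15,"tz":0,"roll":0},{"tx":-35,"ty":-14,"tz":0,"roll":0},{"tx":-25,"ty":-10,"tz":0,"roll":0},{"tx":-14,"ty":-4,"tz":0,"roll":0}]' >/dev/null; python3 -m handwheel '[{"tx":0,"ty":0,"tz":0,"roll":0.06},{"tx":0,"ty":0,"tz":0,"roll":0.09},{"tx":0,"ty":0,"tz":0,"roll":0.1},{"tx":0,"ty":0,"tz":0,"roll":0.079},{"tx":0,"ty":0,"tz":0,"roll":0},{"tx":0,"ty":0,"tz":0,"roll":0},{"tx":0,"ty":0,"tz":0,"roll":0},{"tx":0,"ty":0,"tz":0,"roll":0}]'
cat > rel.py <<'E'
from h import *
o=ctrl.get_obs();M=R.from_rotvec(o["tool_rot"]).as_matrix();p=o["tool_pos"]*1000
th=np.degrees(np.arctan2(M[1,1],M[0,1]));u=np.array([np.cos(np.radians(-11.05)),np.sin(np.radians(-11.05)),0]);w=np.array([-u[1],u[0],0])
e=p+M@[-1,83,14.1]-[566.5,-204.1,20]
print("t",o["t"].round(2),"TCP",p.round(1),"yaw err deg",round(th+11.05,2),"tilt",M[2].round(4),"edge in lap",round(e@u,1),round(e@w,1),e[2].round(1),"grip",o["grip_force"].round(0),"F",o["contact_force"].round(1),"open",o["opening"].round(4))
E
python3 rel.py
```

```text
t: 8.32
tool_pos: [0.4611, -0.1825, 0.1319]
tool_rot: [-2.423, -1.998, 0.0]
contact_force: [-0.4, -0.4, -1.6]
opening: 0.0104
grip_force: 88.3Traceback (most recent call last):
  File "rel.py", line 5, in <module>
    print("t",o["t"].round(2),"TCP",p.round(1),"yaw err deg",round(th+11.05,2),"tilt",M[2].round(4),"edge in lap",round(e@u,1),round(e@w,1),e[2].round(1),"grip",o["grip_force"].round(0),"F",o["contact_force"].round(1),"open",o["opening"].round(4))
              ^^^^^^^^^^^^
AttributeError: 'float' object has no attribute 'round'
```

```bash
sed -i 's/o\["t"\].round(2)/o["t"]/' rel.py
python3 -m handwheel '[{"tx":0,"ty":0,"tz":15,"roll":0},{"tx":0,"ty":0,"tz":20,"roll":0},{"tx":0,"ty":0,"tz":20,"roll":0},{"tx":0,"ty":0,"tz":15,"roll":0},{"tx":0,"ty":0,"tz":10,"roll":0},{"tx":0,"ty":0,"tz":4,"roll":0},{"tx":0,"ty":0,"tz":0,"roll":0},{"tx":0,"ty":0,"tz":0,"roll":0},{"tx":0,"ty":0,"tz":0,"roll":0}]' >/dev/null
python3 rel.py
python3 - <<'E'
from h import *
K,E=cam("wrist");im,d=optics.get_image("wrist");cv2.imwrite("pics/w7.png",im[:,:,::-1]);np.savez("pics/w7.npz",d=d,K=K,E=E)
im,d=optics.get_image("scene");cv2.imwrite("pics/s7.png",cv2.resize(im[170:320,150:350,::-1],(800,600),interpolation=cv2.INTER_CUBIC))
E
python3 held.py pics/w7
```

```text
[  296   139   230   231 42740]
leg top plane z=ax+by+c (tool) [-0.0004  0.0014  0.0101] std 0.0006
free edge (tool mm) [[5.4, 82.8, 10.2], [50.5, 82.9, 10.2]]
end edge (tool mm) [[69.1, 21.4, 10.1], [69.0, 61.9, 10.1]]
upstand top z -0.0249Traceback (most recent call last):
  File "rel.py", line 5, in <module>
    print("t",o["t"],"TCP",p.round(1),"yaw err deg",round(th+11.05,2),"tilt",M[2].round(4),"edge in lap",round(e@u,1),round(e@w,1),e[2].round(1),"grip",o["grip_force"].round(0),"F",o["contact_force"].round(1),"open",o["opening"].round(4))
                                                                                                                                                        ^^^^^^^^^^^^^^^^^^^^^
AttributeError: 'float' object has no attribute 'round'
```

View pics/w7.png

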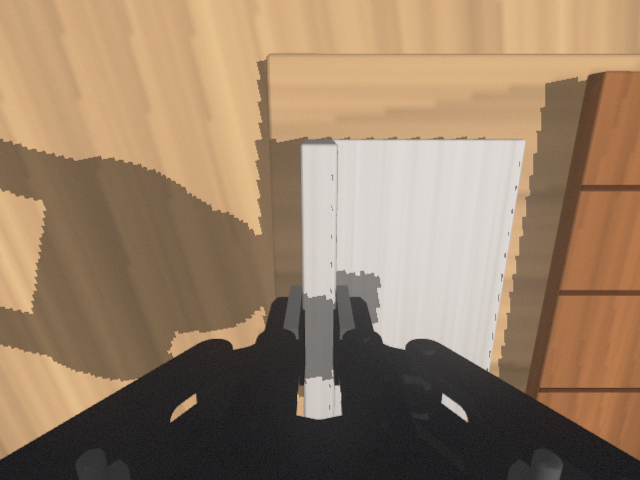

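The wrist view shows the flashing level over the deck, its free edge (column ~510) parallel to the shingle's edge (columns ~605 to 545). I'll measure the remaining gap and heights directly in the tool frame.

```bash
sed -i 's/o\["grip_force"\].round(0)/round(float(o["grip_force"]))/; s/o\["opening"\].round(4)/round(float(o["opening"]),4)/' rel.py
python3 rel.py
python3 - <<'E'
from h import *
f=np.load("pics/w7.npz");K,E,d=f["K"],f["E"],f["d"];hsv=cv2.cvtColor(cv2.imread("pics/w7.png"),cv2.COLOR_BGR2HSV)
W=cloud(d,K,E);print("deck z",np.nanmedian(W[70:125,290:520,2]).round(4),"shingle z",np.nanmedian(W[100:380,610:,2]).round(4))
g=(hsv[...,2]>115)&(hsv[...,1]>120)&(hsv[...,0]<15);g[:,:535]=False;g[400:]=False;g=cv2.morphologyEx(g.astype(np.uint8),cv2.MORPH_OPEN,np.ones((5,5)))
ed=np.array([[np.nonzero(g[r])[0][0],r] for r in range(90,380) if g[r].sum()>20],np.float32)
L=cv2.fitLine(ed,cv2.DIST_HUBER,0,.01,.01).ravel();print(ed[0],ed[-1])
T=np.array(optics.camera_params("wrist")["tool_from_camera"])
zt=ctrl.get_obs()["tool_pos"][2]-.043
e=plane([L[2:4]-L[:2]*120,L[2:4]+L[:2]*120],K,T,zt)*1000;print("shingle edge in tool",e.round(1).tolist())
r0=np.nonzero(g[:,622])[0][0];print("shingle end",r0,(plane([[622,r0]],K,T,zt)*1000).round(1))
E
```

```text
t 9.1667 TCP [ 462.2 -183.1   49.6] yaw err deg -0.0 tilt [-8.0e-04  2.2e-03 -1.0e+00] edge in lap -23.3 -0.4 15.7 grip 88 F [ 0.4 -0.  -1.9] open 0.0102
deck z 0.0206 shingle z 0.0436
[601.  90.] [540. 379.]
shingle edge in tool [[-27.9, 106.9, 6.6], [77.6, 106.9, 6.6]]
shingle end 72 [[ 93.6 113.4   6.6]]
```

Gap 24 mm, square, and centred within 0.5 mm. Lower to slide height and slide in 30 mm past the edge.

```bash

python3 -m handwheel '[{"tx":0,"ty":0,"tz":5,"roll":0},{"tx":0,"ty":0,"tz":4.8,"roll":0},{"tx":0,"ty":0,"tz":0,"roll":0},{"tx":0,"ty":0,"tz":0,"roll":0},{"tx":0,"ty":5,"tz":0,"roll":0},{"tx":0,"ty":7,"tz":0,"roll":0},{"tx":0,"ty":6,"tz":0,"roll":0},{"tx":0,"ty":0,"tz":0,"roll":0},{"tx":0,"ty":0,"tz":0,"roll":0}]' >/dev/null; python3 rel.py
```

```text
t 9.9167 TCP [ 479.9 -186.3   38.5] yaw err deg 0.01 tilt [-1.0e-04  1.2e-03 -1.0e+00] edge in lap -5.4 -0.1 4.5 grip 88 F [ 0.4  0.5 -0.8] open 0.0101
```

```bash

python3 -m handwheel '[{"tx":0,"ty":3,"tz":-0.8,"roll":0},{"tx":0,"ty":5,"tz":0,"roll":0},{"tx":0,"ty":6,"tz":0,"roll":0},{"tx":0,"ty":6,"tz":0,"roll":0},{"tx":0,"ty":6,"tz":0,"roll":0},{"tx":0,"ty":6,"tz":0,"roll":0},{"tx":0,"ty":3,"tz":0,"roll":0},{"tx":0,"ty":0,"tz":0,"roll":0},{"tx":0,"ty":0,"tz":0,"roll":0},{"tx":0,"ty":0,"tz":0,"roll":0}]' >/dev/null; python3 rel.py
```

```text
t 10.75 TCP [ 513.1 -192.7   39.1] yaw err deg -0.0 tilt [ 1.e-04 -5.e-04 -1.e+00] edge in lap 28.4 -0.0 5.0 grip 88 F [-0.3 -0.  -1.8] open 0.0101
```

```bash

python3 -m handwheel '[{"tx":0,"ty":1.5,"tz":1,"roll":0},{"tx":0,"ty":0,"tz":1.5,"roll":0},{"tx":0,"ty":0,"tz":1.5,"roll":0},{"tx":0,"ty":0,"tz":1.5,"roll":0},{"tx":0,"ty":0,"tz":0,"roll":0},{"tx":0,"ty":0,"tz":0,"roll":0},{"tx":0,"ty":0,"tz":0,"roll":0}]' >/dev/null; python3 rel.py
python3 -m handwheel '[{"tx":0,"ty":0,"tz":1.5,"roll":0},{"tx":0,"ty":0,"tz":1.5,"roll":0},{"tx":0,"ty":0,"tz":0,"roll":0},{"tx":0,"ty":0,"tz":0,"roll":0},{"tx":0,"ty":0,"tz":0,"roll":0}]' >/dev/null; python3 rel.py
```

```text
t 11.3333 TCP [ 514.7 -193.1   35.1] yaw err deg -0.0 tilt [ 1.0e-04 -1.1e-03 -1.0e+00] edge in lap 30.0 -0.1 0.9 grip 90 F [-5.8  1.9  9.1] open 0.0102
t 11.75 TCP [ 514.8 -193.1   35. ] yaw err deg 0.01 tilt [ 4.0e-04 -2.7e-03 -1.0e+00] edge in lap 30.1 -0.1 0.7 grip 92 F [-14.3   6.2  27. ] open 0.0102
```

Bottomed out at about 27 N. Check the flashing's tilt, its edge position and the shingle.

```bash

python3 - <<'E'
from h import *
K,E=cam("wrist");im,d=optics.get_image("wrist");cv2.imwrite("pics/w8.png",im[:,:,::-1]);np.savez("pics/w8.npz",d=d,K=K,E=E)
W=cloud(d,K,E);print("shingle z",np.nanmedian(W[100:380,560:,2]).round(4),"near edge",np.nanmedian(W[100:200,530:545,2]).round(4),"deck",np.nanmedian(W[70:110,290:480,2]).round(4))
E
python3 held.py pics/w8; python3 rel.py
```

```text
shingle z 0.0436 near edge 0.0436 deck 0.0207
[  296   139   165   231 29851]
leg top plane z=ax+by+c (tool) [-0.0007  0.0019  0.01  ] std 0.0006
free edge (tool mm) [[5.3, 56.6, 10.1], [50.6, 56.6, 10.1]]
end edge (tool mm) [[69.0, 13.1, 10.0], [68.8, 53.5, 10.1]]
upstand top z -0.025
t 11.8 TCP [ 514.8 -193.1   35. ] yaw err deg 0.01 tilt [ 4.0e-04 -2.7e-03 -1.0e+00] edge in lap 30.1 -0.1 0.7 grip 92 F [-14.8   6.6  26.9] open 0.0104
```

View pics/w8.png

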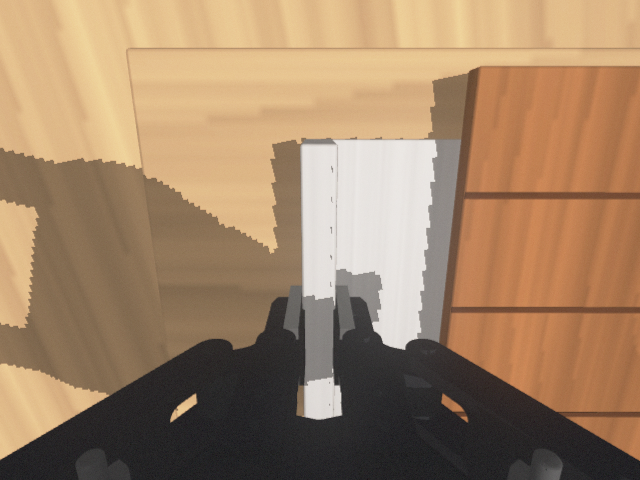

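The leg is flat, about 0.4 mm above the measured deck, with its edge under the shingle (boundary near column 460). The shingle is still at 43.6 mm, so it isn't lifted. Handing in.

```bash
python3 -m handwheel '[{"tx":0,"ty":0,"tz":0,"roll":0},{"tx":0,"ty":0,"tz":0,"roll":0},{"tx":0,"ty":0,"tz":0,"roll":0}]' >/dev/null; python3 rel.py; python3 -c "
from station import ctrl
print(ctrl.finish_job())"
```

```text
t 12.05 TCP [ 514.8 -193.1   35. ] yaw err deg 0.01 tilt [ 3.0e-04 -2.7e-03 -1.0e+00] edge in lap 30.1 -0.1 0.7 grip 92 F [-15.1   7.   27.4] open 0.0105
the job is handed in; nothing more can be done
None
```

I handed the job in at about 12 s with the 90 × 140 mm flashing about 30 mm in under the shingle, square and centred, still gripped and pressed down flat on the seal with about 27 N, and the shingle not lifted; the hand-in returned no verdict.

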